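# Mark two cheese wheels with the spring marker

## Robot

A 6-joint arm with a two-finger parallel gripper is mounted at the origin on the work surface. World frame = base frame: x ahead of the robot, y to its left, z up, the work surface at z = 0. Lengths are in mm, angles in rad, forces in N, time in s.
With the tool pointing down it reaches from about 350 to 775 mm from the base axis. Payload 7.3 kg.
Tool frame: the origin (TCP) lies midway between the tips of the shut fingers; the grasp point (between the pads) lies 19 mm behind it; x points along the fingers, y is the direction in which the jaws open and shut, and the axes are right-handed (so a half turn about x gives the same grasp; the last joint's range is limited). The gripper opens to 92 mm and grips with 3 to 60 N. Pads are 19 mm wide; open, the fingers measure 130 mm over their backs; the gripper's body (75 mm by 190 mm) begins 47 mm behind the grasp point.
Start: joints at [-1.495, 0.342, 1.524, -0, 1.275, -0.146], TCP at [115.514, -512.154, 226.741] pointing down, gripper open.
Joint ranges: [-2.53, 2.53], [-0.77, 2.02], [0.04, 2.7], [-1, 4.14], [0.28, 2.66], [-3.11, 3.11]. Speed limits (rad/s): [2.57, 2.57, 3.14, 3.14, 3.14, 3.14].

## Interface

Orientations are given as [roll, pitch, yaw] about the fixed x, y, z axes, in that order (R = Rz(yaw) Ry(pitch) Rx(roll)).
In Python, from plant import get_obs, capture, close_job gives the robot as it stands. The module is installed in compiled form; this text tells all that it offers.
- The arm moves only by the tool send_rows, never from a script. Its argument "moves" is a list of rows, each a list of 4 numbers: the shift along the tool's x, y, z in mm, then the turn about the tool's x in degrees. In form: [[tx, ty, tz, yaw], ...]. A call has 1 to 8 rows; each row shifts and turns the commanded pose from where the row before left it, along the tool's axes as they then stand; what a row does not reach is not made up. A row lasts 1/8 s, in which the tool goes at most 62.5 mm and 10.7 degrees, less where a joint would pass 70% of its speed; a pose out of reach is approached as far as the arm can. A call with a gripper value outside its range is refused whole. "hand" is the opening, from 0 (shut) to 1 (fully open), set as the call begins (left out, the last holds). The fingers move at their own pace and stop on an object; the grip force is fixed at half the most. Time passes only in rows, so rows that do not move let the fingers close. It gives the time, the measured TCP pose, the force and the opening at its end, in the units of the state.
- get_obs(): the state, without advancing time (a new reading comes with each control period).
- capture(name): name is "scene" or "side" or "wrist"; returns a dict with "image" (480x640x3 uint8, red, green, blue), "K" (3x3 intrinsics, pixels), "position" and "attitude" of the camera in the world; the wrist camera has in their place "mount" (4x4, takes a point from camera to tool coordinates, whose origin is the TCP and whose axes are the tool frame's). Camera axes: x right, y down, z forward; pixel columns grow to the right and rows downward; lengths in mm; the calibration is good to about 2 mm. The wrist camera is an equidistant fisheye: a pixel r from the principal point sees the ray r / f radians off the axis. A picture is of the moment at which its call begins: read the wrist's pose just before it. There is no depth.
- close_job(): hands the job in, once; it reports no verdict.
The state is a dict: "time": time; "joint_positions": joint angles; "dq": joint speeds; "tau": joint torques, N m; "tool_pos": TCP position; "tcp_rot": TCP orientation; "contact_force": force on the tool from outside, world axes, zero at the start; "moment": the same for the moment, N m; "grip_width": finger opening in mm.
Only numpy, scipy, OpenCV 4.12 (cv2) and the standard library are available. Lean on these libraries where they do the work, as an engineer would, in place of code of your own. Each camera call takes 0.05 s, during which the arm holds its last target. There are 200 camera calls.

## Task

Take the spring marker out of the slanted rack: slide it up its keyhole slot to the wide end and lift it free. Stand it upright on the paper disc in the middle of the large cheese wheel and press straight down until its spring snaps, then do the same on the small wheel; do not trip it anywhere else. Finally stand the marker upright inside the shallow white tray and let go, leaving both wheels, the other cheeses and the jar where they are.

Things in the scene. Friction and masses are not known exactly. Their poses are not given: they have to be found in the camera images.
- marker_grip (a point): Spring marker: loose tool 115 mm long, 0.33 kg, round about its z axis (sole to cap). This point: mid black barrel, on the axis, 86 mm from the extended sole. From the sole up: foot disc 40 mm diameter to 12 mm; neck 16 mm diameter; collar 56 mm diameter at 46-54 mm (fingers may push on it); black barrel 30 mm diameter to 110 mm (grip here); cap 29 mm diameter. It starts hung in the keyplate
- marker_sole (a point): Centre of the flat underside of the marker's foot (40 mm disc); moves with the foot. At the start the marker's axis is square to the keyplate, 30 degrees from vertical, cap leaning to the right as seen from the robot; neck in the narrow slot, collar resting on the plate's top face, foot under the plate
- foot (a joint): How far the marker's foot is pushed into the barrel, m: 0 extended, 0.014 hard stop. Springs back by itself. The push needed starts at 4 N, peaks near 17 N at 5 mm, then the spring trips and it collapses to 9 N at 11 mm and 3 N at 14 mm. Tripped means beyond 0.0105: lower the barrel 12 to 13 mm after the sole touches
- keyplate: Plate of fixed rack, 150 x 110 x 8 mm. Origin: middle of its top face, 100 mm above the bench. x up the 30 degree slope (to the left, +y), y across, z out of the top face. Keyhole along x at y = 0: slot 19 mm wide, marker axis hangs at x -0.040; wide end: eight-sided hole 48 mm across at x +0.020. The foot comes out along z only within 3 mm of that centre; sole starts 46 mm below the top
- wheel_large_top (a point): Centre of the flat top of the large cheese wheel (140 mm diameter, 60 mm high, loose, about 0.85 kg), in the middle of a thin white paper disc of 48 mm diameter
- wheel_small_top (a point): Centre of the flat top of the small cheese wheel (96 mm diameter, 50 mm high, loose, about 0.38 kg), in the middle of a thin white paper disc of 48 mm diameter. The two wheels may stand in either order
- tray_in (a point): Centre of the inner floor (5 mm above the bench) of the fixed shallow white tray: inside 115 x 95 mm, x along the longer side, rim 22 mm above the bench
- block_cheese: Square cheese without paper disc, 84 x 84 x 55 mm, loose; leave it alone. Origin at the centre of its underside
- jar: Jar, 68 mm diameter, 90 mm high, loose; leave it alone. Origin at the centre of its underside
- mini_cheese: Little brown cheese, 72 mm diameter, 40 mm high, loose; leave it alone. Origin at the centre of its underside
Mind the look-alikes: they are no part of the job. Leave any green look-alike of the part that bears marker_grip alone. Leave any orange look-alike of the part that bears wheel_large_top alone.

How it is judged:
By the outcome, as a careful person would: the job done as asked, in the order asked, and still so for the second after the job is handed in, with the robot touching nothing.
It also fails if it takes over 58 s, if anything falls off the work surface, if the arm or the gripper's body presses on something with over 40 N, if the wrist force passes 120 N, or if a joint passes its speed limit or range.

## Working session

There is one attempt and no reset: what is moved stays moved. The work goes in short steps, Python scripts to look and compute and a tool call to move; the robot and the scene stay as the last step left them, time stands still between calls to the robot, and variables do not carry over. Pictures are saved under pics/ and viewed, about 8 in all and at most 12, crops included, and the job is handed in when it is done.

Besides the shell and the picture viewer there is one more tool, called after "Request:" in YAML: its name, and indented under it one key for each argument. send_rows: Moves the arm, as the interface text tells. Its arguments: {"type":"object","properties":{"moves":{"type":"array","items":{"type":"array","items":{"type":"number"}}},"hand":{"type":"number"}},"required":["moves"]}

```bash
ls; mkdir -p pics; cat > h.py <<'E'
import numpy as np, cv2
from scipy.spatial.transform import Rotation as R
from plant import get_obs, capture
def shot(n,f):
    o=get_obs(); c=capture(n); cv2.imwrite('pics/'+f,c['image'][:,:,::-1]); 
    np.savez('pics/'+f[:-4],**{k:np.array(v) for k,v in c.items() if k!='image'},p=o['tool_pos'],r=o['tcp_rot']); return c,o
E
python3 - <<'E'
from h import *
print(get_obs())
for n in ('scene','side','wrist'):
    c,o=shot(n,n+'1.png'); print({k:v for k,v in c.items() if k!='image'})
E
```

```text
pics
{'time': 0.0, 'joint_positions': array([-1.49498242e+00,  3.42716442e-01,  1.52501096e+00,  7.31307260e-06,
        1.27540202e+00, -1.45992026e-01]), 'dq': array([ 0.00223305,  0.00038499,  0.00081554, -0.00134096,  0.00022533,
        0.00061064]), 'tau': array([-1.97648529e-03, -4.31246030e+01, -2.44224483e+01,  7.16049923e-02,
        5.58900239e-02, -1.06478396e-04]), 'tool_pos': array([ 115.49257816, -511.72343621,  226.05033979]), 'tcp_rot': array([-1.7213388 ,  1.56925954,  1.64205766]), 'contact_force': array([-0.65469776, -0.1344773 , -1.23696556]), 'moment': array([ 0.04723709,  0.0645791 , -0.01191646]), 'grip_width': 92.0239256132828}
{'K': array([[530.03465409,   0.        , 318.64513022],
       [  0.        , 530.03465409, 242.99131804],
       [  0.        ,   0.        ,   1.        ]]), 'position': array([ 938.68888391, -524.87400851, 1025.48185465]), 'attitude': array([-2.51560642, -0.00334951,  0.73629941])}
{'K': array([[514.75494035,   0.        , 315.02333482],
       [  0.        , 514.75494035, 238.60239814],
       [  0.        ,   0.        ,   1.        ]]), 'position': array([  15.48469977, 1016.68057337,  788.94223188]), 'attitude': array([-2.11531778e+00, -1.42355073e-03, -2.69726264e+00])}
{'K': array([[371.64829954,   0.        , 315.72869796],
       [  0.        , 371.64829954, 235.18202147],
       [  0.        ,   0.        ,   1.        ]]), 'mount': array([[-7.48693618e-04, -2.71516748e-01,  9.62433424e-01,
        -1.57996465e+02],
       [ 9.99999665e-01, -5.20935168e-04,  6.30953508e-04,
         8.00666504e-03],
       [ 3.30050973e-04,  9.62433574e-01,  2.71517047e-01,
        -7.30284107e+01],
       [ 0.00000000e+00,  0.00000000e+00,  0.00000000e+00,
         1.00000000e+00]])}
```

View pics/scene1.png

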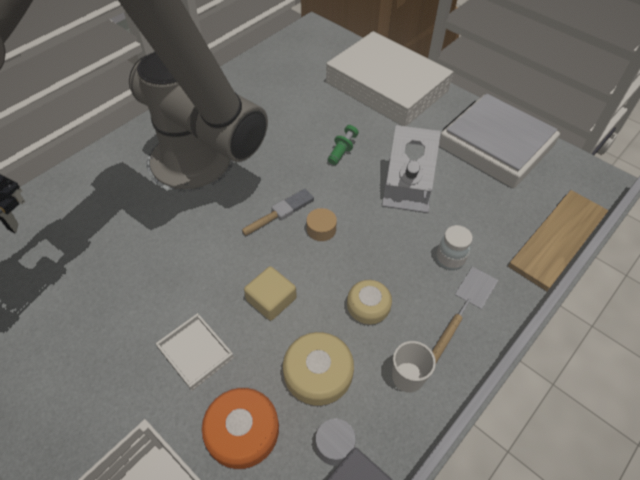

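View pics/side1.png

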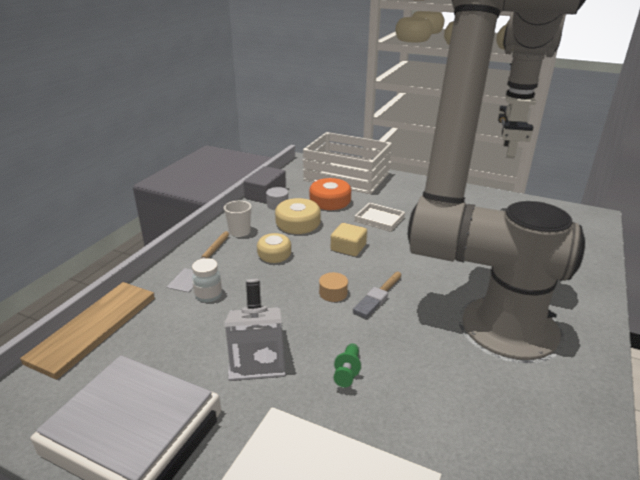

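Scene view: rack at about (412,165) with the black cap near (412,168), large wheel paper (318,362), small paper (370,296), tray (194,349), jar (455,248), block (270,293), mini (321,222); green marker (344,145) and orange wheel (240,427) are the decoys. The side view agrees. Next, enlarged crops.

```bash
cat >> h.py <<'E'
def ray(f,u,v):
    d=np.load('pics/'+f+'.npz'); K=d['K']; x=np.array([(u-K[0,2])/K[0,0],(v-K[1,2])/K[1,1],1.])
    if 'mount' in d:
        q=x[:2]; th=np.hypot(*q); s=np.sin(th)/max(th,1e-9); x=np.array([q[0]*s,q[1]*s,np.cos(th)])
        M=d['mount']; T=R.from_euler('xyz',d['r']); return d['p']+T.apply(M[:3,3]),T.apply(M[:3,:3]@x)
    return d['position'],R.from_euler('xyz',d['attitude']).apply(x)
def onz(f,u,v,z):
    p,r=ray(f,u,v); return np.round(p+r*(z-p[2])/r[2],1)
def tri(*obs):
    A=0;b=0;L=[]
    for o in obs:
        p,r=ray(*o); r=r/np.linalg.norm(r); P=np.eye(3)-np.outer(r,r); A=A+P; b=b+P@p; L.append((P,p))
    x=np.linalg.solve(A,b); return np.round(x,1),[round(float(np.linalg.norm(P@(x-p))),1) for P,p in L]
def proj(f,X):
    d=np.load('pics/'+f+'.npz'); K=d['K']
    if 'mount' in d:
        T=R.from_euler('xyz',d['r']); t=T.inv().apply(np.array(X)-d['p']); M=d['mount']; c=M[:3,:3].T@(t-M[:3,3])
        th=np.arctan2(np.hypot(c[0],c[1]),c[2]); q=c[:2]/max(np.hypot(c[0],c[1]),1e-9)*th
    else:
        c=R.from_euler('xyz',d['attitude']).inv().apply(np.array(X)-d['position']); q=c[:2]/c[2]
    return np.round(K[:2,:2]@q+K[:2,2],1)
E
python3 - <<'E'
from h import *
for n,u,v,z in [('large',318,362,60),('small',370,296,50),('tray',194,349,5),('jar top',458,238,90),('block',270,287,55),('mini',321,217,40),('orange',240,424,60)]:print(n,onz('scene1',u,v,z))
print('side',onz('side1',298,208,60),onz('side1',273,241,50),onz('side1',380,216,5))
print(tri(('scene1',413,165),('side1',253,283)))
a=cv2.imread('pics/scene1.png')[115:215,375:450];b=cv2.imread('pics/side1.png')[270:385,215:295]
a=cv2.resize(a,(375,500),interpolation=cv2.INTER_CUBIC);b=cv2.resize(b,(400,575),interpolation=cv2.INTER_CUBIC)
o=np.zeros((575,775,3),np.uint8);o[:500,:375]=a;o[:,375:]=b;cv2.imwrite('pics/crop1.png',o)
E
```

```text
large [ 662.1 -216.8   60. ]
small [641.  -29.5  50. ]
tray [ 436.8 -351.     5. ]
jar top [703.9 194.4  90. ]
block [ 471.  -158.3   55. ]
mini [415.6  65.6  40. ]
orange [ 637.8 -399.1   60. ]
side [ 655.5 -210.    60. ] [637.8 -24.1  50. ] [ 444.6 -366.5    5. ]
(array([520.1, 266.1, 135.7]), [0.9, 0.9])
```

View pics/crop1.png

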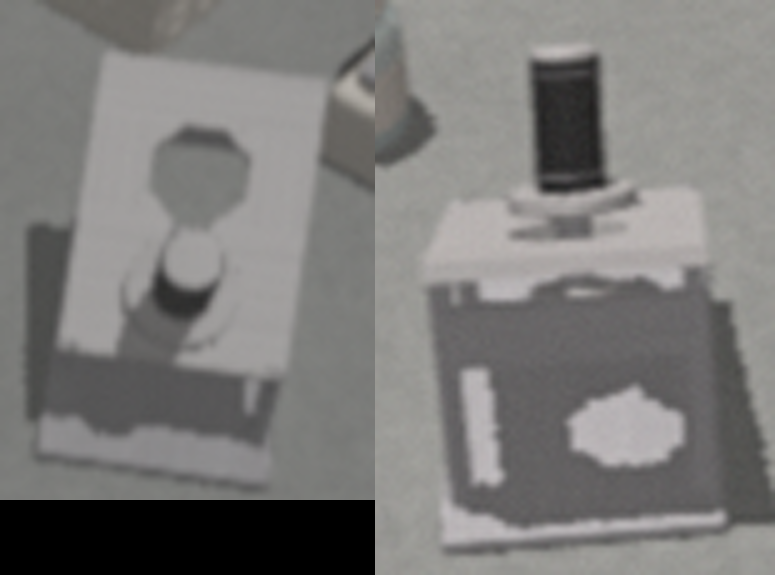

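```bash
python3 - <<'E'
from h import *
from scipy.optimize import least_squares
s=lambda x,y:(375+x/5,115+y/5); t=lambda x,y:(215+(x-375)/5,270+y/5)
P=[('scene1',(75,55,0),s(103,53)),('scene1',(75,-55,0),s(330,75)),('scene1',(-75,-55,0),s(285,378)),('scene1',(-75,55,0),s(57,350)),
('scene1',(20,0,0),s(200,178)),('scene1',(-40,0,69),s(193,257)),('side1',(-40,0,69),t(565,50)),('side1',(75,-55,0),t(427,262)),('side1',(75,55,0),t(708,262)),('side1',(-75,-55,0),t(447,192)),('side1',(-75,55,0),t(700,190))]
def Rp(w): return R.from_euler('z',w).as_matrix()@np.array([[0,-1,0],[np.cos(np.pi/6),0,-.5],[.5,0,np.cos(np.pi/6)]])
def X(q,l): return np.array([q[0],q[1],100])+Rp(q[2])@np.array(l)
f=lambda q:np.concatenate([(proj(n,X(q,l))-np.array(u)) for n,l,u in P])
def f2(q): 
    return f(q)
r=least_squares(f2,[510,290,0],diff_step=1e-3,loss='soft_l1');print(r.x,np.degrees(r.x[2]));print(np.round(f(r.x).reshape(-1,2),1))
q=r.x;print('grip',X(q,(-40,0,40)),'cap',X(q,(-40,0,69)),'axes',Rp(q[2]))
E
```

```text
[511.37431937 324.59382419   0.        ] 0.0
[[ 25.9  -0.5]
 [ 18.2  16.2]
 [ -9.8   6.8]
 [ -0.6 -10.3]
 [ 11.7   3.4]
 [ -6.5  -2. ]
 [  5.5  -0.1]
 [-25.3 -12.9]
 [-34.3   2.8]
 [  9.1  -5.9]
 [  1.2   8.1]]
grip [511.37431937 269.95280804 114.64101615] cap [511.37431937 255.45280804 139.75575286] axes [[ 0.        -1.         0.       ]
 [ 0.8660254  0.        -0.5      ]
 [ 0.5        0.         0.8660254]]
```

```bash
cat > fit.py <<'E'
from h import *
from scipy.optimize import least_squares
s=lambda x,y:(375+x/5,115+y/5); t=lambda x,y:(215+(x-375)/5,270+y/5)
P=[('scene1',(75,55,0),s(103,53)),('scene1',(75,-55,0),s(330,75)),('scene1',(-75,-55,0),s(285,378)),('scene1',(-75,55,0),s(57,350)),
('scene1',(20,0,0),s(200,178)),('scene1',(-40,0,69),s(193,257)),('side1',(-40,0,69),t(565,50)),('side1',(75,-55,0),t(427,262)),('side1',(75,55,0),t(708,262)),('side1',(-75,-55,0),t(447,192)),('side1',(-75,55,0),t(700,190))]
def Rp(w): return R.from_euler('z',w).as_matrix()@np.array([[0,-1,0],[np.cos(np.pi/6),0,-.5],[.5,0,np.cos(np.pi/6)]])
def X(q,l): return np.array([q[0],q[1],100])+Rp(q[2])@np.array(l)
f=lambda q:np.concatenate([(proj(n,X((q[0]*100,q[1]*100,q[2]-1),l))-np.array(u)) for n,l,u in P])
E
python3 - <<'E'
from fit import *
r=least_squares(f,[5.1,2.9,1.2],diff_step=1e-2,loss='soft_l1');q=r.x*[100,100,1]-[0,0,1];print(q,np.degrees(q[2]));print(np.round(f(r.x).reshape(-1,2),1))
print('grip',X(q,(-40,0,40)),'cap',X(q,(-40,0,69)),'axes',Rp(q[2]))
M=Rp(q[2]);A=np.column_stack([-M[:,2],M[:,1],np.cross(-M[:,2],M[:,1])]);print(A,R.from_matrix(A).as_euler('xyz'))
o=get_obs();print(R.from_euler('xyz',o['tcp_rot']).as_matrix())
E
```

```text
[488.78445454 318.90326641   0.54526809] 31.24156000633372
[[-0.5 -0.6]
 [-0.9  0.9]
 [-0.9  0. ]
 [-0.6 -0.9]
 [-0.8 -1. ]
 [-0.7 -0.2]
 [-0.8 -0.6]
 [-2.1  0.2]
 [-1.1 -3.5]
 [-0.1  1.9]
 [-0.9 -0.8]]
grip [517.12387108 272.18583801 114.64101615] cap [524.64425721 259.78850796 139.75575286] axes [[-0.44916175 -0.85498828  0.25932366]
 [ 0.74044157 -0.51864732 -0.42749414]
 [ 0.5         0.          0.8660254 ]]
[[-0.25932366 -0.85498828 -0.44916175]
 [ 0.42749414 -0.51864732  0.74044157]
 [-0.8660254   0.          0.5       ]] [0.         1.04719755 2.11606441]
[[-6.23473718e-05  2.19929994e-01 -9.75515655e-01]
 [ 1.10981929e-03 -9.75515041e-01 -2.19929926e-01]
 [-9.99999382e-01 -1.09635814e-03 -1.83261750e-04]]
```

```bash
cat >> h.py <<'E'
def pose(o=None):
    o=o or get_obs(); r=R.from_euler('xyz',o['tcp_rot']).as_matrix(); return np.array(o['tool_pos']),np.degrees(np.arctan2(r[1,1],r[0,1]))
def rows(p0,h0,pts):  # pts list of (x,y,z,h deg)
    for P in pts:
        a=np.radians(h0); Z=np.array([np.sin(a),-np.cos(a),0]);Y=np.array([np.cos(a),np.sin(a),0]);d=np.array(P[:3])-p0
        w=[-d[2],d@Y,d@Z,-(P[3]-h0)]; print([round(float(v),1) for v in w],end=', '); p0=np.array(P[:3]);h0=P[3]
    print()
def arc(p0,h0,p1,h1,n):
    r0,r1=np.hypot(*p0[:2]),np.hypot(*p1[:2]);a0,a1=np.arctan2(p0[1],p0[0]),np.arctan2(p1[1],p1[0])
    f=lambda s:(*( (r0+(r1-r0)*s)*np.array([np.cos(a0+(a1-a0)*s),np.sin(a0+(a1-a0)*s)])),p0[2]+(p1[2]-p0[2])*s,h0+(h1-h0)*s)
    rows(np.array(p0),h0,[f(k/n) for k in range(1,n+1)])
E
python3 - <<'E'
from h import *
p,h=pose();print(p,h); arc(p,h,(517,272,240),31.2,20)
E
```

```text
[ 115.47713142 -511.8539286   226.23273007] -77.29507102076323
[-0.7, 0.8, -48.3, -5.4], [-0.7, 0.9, -48.6, -5.4], [-0.7, 1.0, -48.8, -5.4], [-0.7, 1.2, -49.1, -5.4], [-0.7, 1.3, -49.4, -5.4], [-0.7, 1.4, -49.6, -5.4], [-0.7, 1.6, -49.9, -5.4], [-0.7, 1.7, -50.2, -5.4], [-0.7, 1.9, -50.4, -5.4], [-0.7, 2.0, -50.7, -5.4], [-0.7, 2.2, -51.0, -5.4], [-0.7, 2.3, -51.2, -5.4], [-0.7, 2.5, -51.5, -5.4], [-0.7, 2.6, -51.8, -5.4], [-0.7, 2.8, -52.0, -5.4], [-0.7, 2.9, -52.3, -5.4], [-0.7, 3.1, -52.6, -5.4], [-0.7, 3.3, -52.8, -5.4], [-0.7, 3.4, -53.1, -5.4], [-0.7, 3.6, -53.4, -5.4],
```

Request:
send_rows:
  moves:
    - [-0.7,0.8,-48.3,-5.4]
    - [-0.7,0.9,-48.6,-5.4]
    - [-0.7,1,-48.8,-5.4]
    - [-0.7,1.2,-49.1,-5.4]
    - [-0.7,1.3,-49.4,-5.4]
    - [-0.7,1.4,-49.6,-5.4]
    - [-0.7,1.6,-49.9,-5.4]
  hand: 1

```text
time: 1.02
tool_pos: [416.1, -354.1, 231.3]
tcp_rot: [-1.672, 1.57, 2.354]
contact_force: [1.3, 0.2, -0.3]
grip_width: 91.8
```

```bash
python3 - <<'E'
from h import *
shot('wrist','w1.png');print(pose())
E
```

```text
(array([ 419.6549162 , -349.74900946,  231.41597369]), np.float64(-38.90146550096593))
```

Request:
send_rows:
  moves:
    - [-0.7,1.7,-50.2,-5.4]
    - [-0.7,1.9,-50.4,-5.4]
    - [-0.7,2,-50.7,-5.4]
    - [-0.7,2.2,-51,-5.4]
    - [-0.7,2.3,-51.2,-5.4]
    - [-0.7,2.5,-51.5,-5.4]
    - [-0.7,2.6,-51.8,-5.4]
    - [-0.7,2.8,-52,-5.4]

```text
time: 2.08
tool_pos: [571.2, 14.8, 236.8]
tcp_rot: [-1.509, 1.57, -3.012]
contact_force: [0.3, -0.7, 0.6]
grip_width: 91.6
```

Request:
send_rows:
  moves:
    - [-0.7,2.9,-52.3,-5.4]
    - [-0.7,3.1,-52.6,-5.4]
    - [-0.7,3.3,-52.8,-5.4]
    - [-0.7,3.4,-53.1,-5.4]
    - [-0.7,3.6,-53.4,-5.4]
    - [0,0,0,0]

```text
time: 2.82
tool_pos: [519.2, 274.0, 240.4]
tcp_rot: [-2.537, 1.57, 2.717]
contact_force: [-1.2, -0.4, -0.5]
grip_width: 92.2
```

```bash
python3 - <<'E'
from h import *
shot('wrist','w2.png');print(pose())
a=cv2.imread('pics/w1.png');b=cv2.imread('pics/w2.png')
cv2.imwrite('pics/w12.png',b)
E
```

```text
(array([520.06735827, 272.15987624, 240.36790849]), np.float64(30.852075932298646))
```

View pics/w2.png

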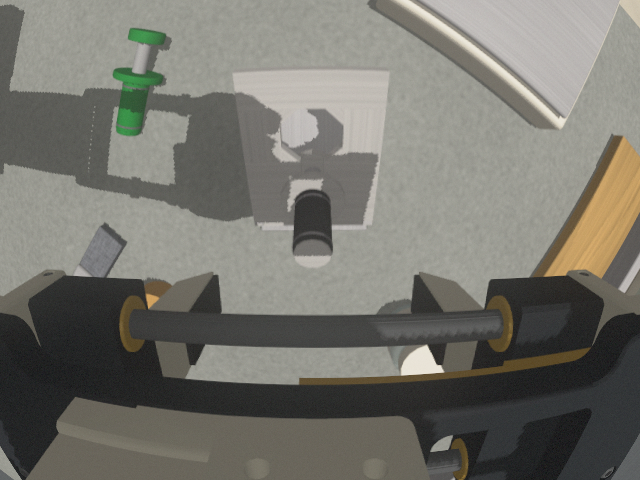

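View pics/w1.png

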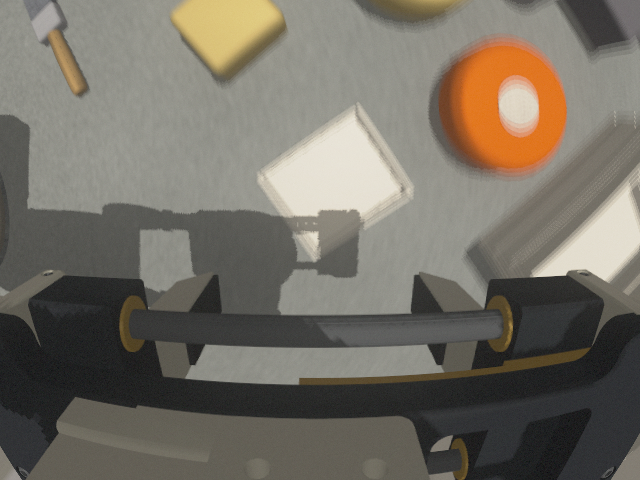

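Wrist view: the plate lies square in the picture with corners near (234,72), (389,70), (372,226) and (257,228), and the barrel runs from (312,197) to the cap at (313,252). The tray is at about (335,180) in the blurred view.

```bash
cat >> fit.py <<'E'
P+=[('w2',(75,55,0),(234,72)),('w2',(75,-55,0),(389,70)),('w2',(-75,-55,0),(372,226)),('w2',(-75,55,0),(257,228)),('w2',(-40,0,64),(313,242))]
E
python3 - <<'E'
from fit import *
r=least_squares(f,[5.1,2.9,1.2],diff_step=1e-2,loss='soft_l1');q=r.x*[100,100,1]-[0,0,1];print(q,np.degrees(q[2]));print(np.round(f(r.x).reshape(-1,2),1))
P[:]=P[11:]
r=least_squares(f,r.x,diff_step=1e-2);q2=r.x*[100,100,1]-[0,0,1];print('wrist only',q2,np.degrees(q2[2]));print(np.round(f(r.x).reshape(-1,2),1))
for q in (q,q2): print('grip',X(q,(-40,0,40)))
p,h=pose();print(p,h)
a=np.radians(30.2)
# tray and wheels from stills
print(onz('w1',335,180,12))
E
```

```text
[489.19842774 318.61681066   0.55071623] 31.55371582706002
[[-0.5 -0.4]
 [-1.   0.9]
 [-0.7  0.1]
 [-0.4 -0.7]
 [-0.8 -0.9]
 [-0.5 -0.1]
 [-1.1 -0.7]
 [-2.   0.2]
 [-1.  -3.7]
 [-0.3  1.9]
 [-1.2 -1. ]
 [-1.2  0.2]
 [ 1.1  0.2]
 [ 0.3 -2.2]
 [-1.7 -3. ]
 [ 0.3  8.4]]
wrist only [488.92739355 319.32201029   0.55225836] 31.6420732199483
[[-1.2 -0.7]
 [ 1.1 -1. ]
 [ 0.6 -3. ]
 [-1.5 -3.7]
 [ 0.6  7.5]]
grip [517.79194585 272.05447214 114.64101615]
grip [517.59268269 272.80382197 114.64101615]
[520.06735827 272.15987624 240.36790849] 30.852075932298646
[ 447.2 -347.4   12. ]
```

Request:
send_rows:
  moves:
    - [36,-2,-1.2,-0.6]
    - [36,0,0,0]
    - [36,0,0,0]
    - [30,0,0,0]
    - [6.5,0,0,0]
    - [0,0,0,0]

```text
time: 3.62
tool_pos: [519.2, 270.2, 96.5]
tcp_rot: [0.3, 1.571, -0.726]
contact_force: [1.1, 0.2, 0.3]
grip_width: 92.0
```

```bash
python3 - <<'E'
from h import *
print(pose(),get_obs()['contact_force']);shot('wrist','w3.png')
cv2.imwrite('pics/w3c.png',cv2.imread('pics/w3.png')[100:420,100:540])
E
```

```text
(array([519.16497641, 270.21042701,  96.53384029]), np.float64(31.2239430927863)) [1.10463323 0.1791812  0.3083058 ]
```

View pics/w3c.png

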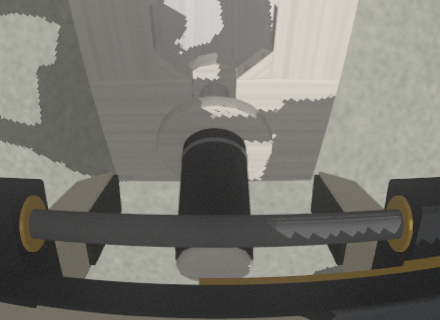

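Request:
send_rows:
  moves:
    - [0.5,0,-2.4,0]
    - [0,0,0,0]

```text
time: 3.92
tool_pos: [517.6, 273.4, 96.6]
tcp_rot: [1.334, 1.569, 0.31]
contact_force: [-0.4, -0.2, -0.4]
grip_width: 92.1
```

Request:
send_rows:
  moves:
    - [0,0,0,0]
    - [0,0,0,0]
    - [0,0,0,0]
    - [0,0,0,0]
    - [0,0,0,0]
    - [0,0,0,0]
  hand: 0

```text
time: 4.68
tool_pos: [517.3, 273.0, 95.7]
tcp_rot: [-0.58, 1.571, -1.604]
contact_force: [-0.1, 0.3, 0.2]
grip_width: 36.4
```

```bash
python3 - <<'E'
from h import *
print(pose(),get_obs()['contact_force'],get_obs()['moment'],get_obs()['grip_width'])
E
```

```text
(array([517.26080796, 273.0292731 ,  95.65439423]), np.float64(31.3088931720331)) [-0.08688858  0.31459323  0.19677952] [-0.01905408 -0.16830147 -0.03665665] 36.411567711294175
```

Request:
send_rows:
  moves:
    - [0,0,0,0]
    - [0,0,0,0]
    - [0,0,0,0]

```text
time: 5.05
tool_pos: [517.2, 272.9, 95.6]
tcp_rot: [-1.095, 1.57, -2.12]
contact_force: [-0.2, -1.2, 0.5]
grip_width: 30.1
```

Request:
send_rows:
  moves:
    - [-1.7,0,1,0]
    - [-5,0,-8.7,0]
    - [0,0,0,0]

```text
time: 5.42
tool_pos: [513.0, 280.4, 102.8]
tcp_rot: [1.668, 1.57, 0.645]
contact_force: [0.1, -0.7, -2.1]
grip_width: 29.1
```

```bash
python3 - <<'E'
from h import *
print(pose(),get_obs()['contact_force'],get_obs()['moment'],get_obs()['grip_width']);shot('side','s2.png');shot('wrist','w4.png')
a=cv2.resize(cv2.imread('pics/s2.png')[225:385,200:300],(375,600));b=cv2.imread('pics/w4.png')[100:420,120:520]
o=np.zeros((600,775,3),np.uint8);o[:,:375]=a;o[:320,375:]=b;cv2.imwrite('pics/c4.png',o)
E
```

```text
(array([513.0055069 , 280.41647943, 102.78715995]), np.float64(31.356856672435576)) [ 0.13189298 -0.65623957 -2.1438641 ] [ 0.01846314 -0.16736092  0.02569034] 29.1378719637156
```

View pics/c4.png

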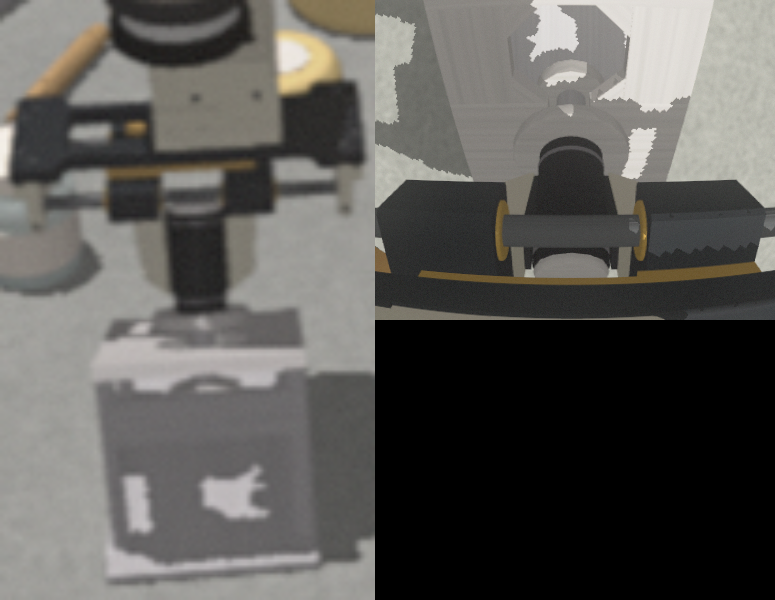

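The marker is held at its 30° lean and the neck is following the slot. I'll go on up the slot.

Request:
send_rows:
  moves:
    - [-5,0,-8.7,0]
    - [-5,0,-8.7,0]
    - [-5,0,-8.7,0]
    - [-5,0,-8.7,0]
    - [-5,0,-8.7,0]
    - [0,0,0,0]

```text
time: 6.28
tool_pos: [490.5, 317.5, 127.9]
tcp_rot: [1.412, 1.57, 0.389]
contact_force: [-0.4, 0.2, -2.7]
grip_width: 29.3
```

```bash
python3 - <<'E'
from h import *
p,h=pose();print(p,h,get_obs()['contact_force'],get_obs()['moment']);rows(p,h,[(490.6,316.3,127.3,31.5)])
shot('wrist','w5.png');b=cv2.imread('pics/w5.png')[60:460,110:530];cv2.imwrite('pics/w5c.png',cv2.resize(b,(788,750))[:600])
E
```

```text
[490.47818207 317.53355229 127.89076814] 31.366259126811297 [-0.37153079  0.18591435 -2.72874376] [-0.03271679 -0.19942768  0.01677186]
[0.6, -0.5, 1.1, -0.1],
```

View pics/w5c.png

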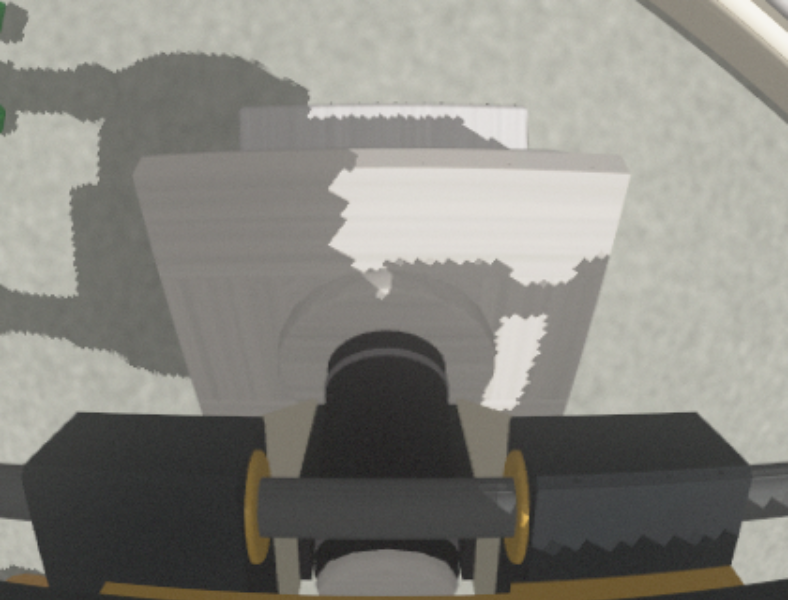

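Request:
send_rows:
  moves:
    - [0.5,-0.3,1,0]
    - [-8.7,0,5,0]
    - [-8.7,0,5,0]
    - [0,0,0,0]

```text
time: 6.82
tool_pos: [497.2, 306.9, 145.5]
tcp_rot: [1.391, 1.568, 0.366]
contact_force: [0.9, 0.2, -3.0]
grip_width: 29.7
```

Request:
send_rows:
  moves:
    - [-7,0,4,0]
    - [-3.5,0,2,0]
    - [0,0,0,0]

```text
time: 7.2
tool_pos: [499.5, 302.0, 155.1]
tcp_rot: [1.342, 1.57, 0.318]
contact_force: [-0.3, -0.3, -3.2]
grip_width: 29.4
```

Request:
send_rows:
  moves:
    - [-4.3,0,2.5,0]
    - [-4.3,0,2.5,0]
    - [0,0,0,0]

```text
time: 7.58
tool_pos: [502.2, 297.8, 163.9]
tcp_rot: [1.287, 1.57, 0.262]
contact_force: [0.3, -0.5, -3.1]
grip_width: 30.0
```

Request:
send_rows:
  moves:
    - [-8.7,0,5,0]
    - [-8.7,0,5,0]
    - [-8.7,0,5,0]
    - [-20,0,8,0]
    - [-20,0,0,0]
    - [0,0,0,0]

```text
time: 8.32
tool_pos: [514.8, 278.2, 231.5]
tcp_rot: [1.367, 1.567, 0.343]
contact_force: [0.5, 0.2, -2.5]
grip_width: 29.5
```

```bash
python3 - <<'E'
from h import *
p,h=pose();print(p,h,get_obs()['contact_force'],get_obs()['moment'])
shot('side','s3.png');shot('scene','sc3.png');shot('wrist','w6.png')
a=cv2.imread('pics/s3.png')[120:420,150:400];b=cv2.imread('pics/sc3.png')[60:260,320:480]
o=np.zeros((480,784,3),np.uint8);o[:480,:400]=cv2.resize(a,(400,480));o[:,400:]=cv2.resize(b,(384,480));cv2.imwrite('pics/c6.png',o)
E
```

```text
[514.81285454 278.23135336 231.45528027] 31.286875849569842 [ 0.50554114  0.20163954 -2.49670704] [-0.00136297 -0.16980806 -0.01794179]
```

View pics/c6.png

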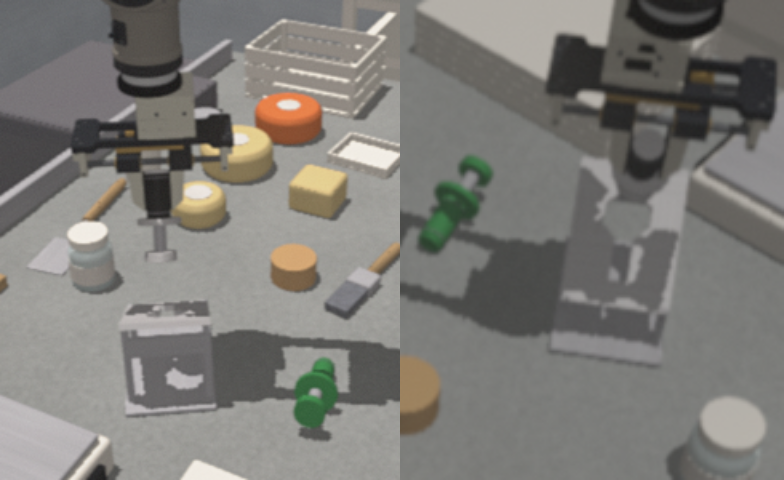

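The marker is out of the rack, held at 30°, with the rack and everything else undisturbed. The tool can't tilt, so I'll turn the marker upright in the pads by pressing its foot against the fixed rack's low plate edge.

Request:
send_rows:
  moves:
    - [0,-0.4,42,0]
    - [0,-0.4,42.3,0]
    - [40,0,0,0]
    - [40,0,0,0]
    - [40,0,0,0]
    - [8.7,0,0,0]
    - [0,0,0,0]

```text
time: 9.35
tool_pos: [557.0, 205.8, 100.7]
tcp_rot: [-1.779, 1.57, -2.803]
contact_force: [0.1, 0.1, -1.9]
grip_width: 29.5
```

```bash
python3 - <<'E'
from h import *
p,h=pose();print(p,h,get_obs()['contact_force'],get_obs()['moment']);rows(p,h,[(558.2,205.9,102.8,31.5)])
E
```

```text
[556.95070994 205.81377554 100.74963597] 31.31419557670001 [ 0.10428234  0.11609332 -1.90640206] [ 0.00234254 -0.17959491  0.00299054]
[-2.1, 1.1, 0.6, -0.2],
```

Request:
send_rows:
  moves:
    - [-2,1,0.5,0]
    - [0,0,-10,0]
    - [-4.8,0,-5.4,0]
    - [0,0,0,0]

```text
time: 9.85
tool_pos: [550.2, 219.5, 108.3]
tcp_rot: [0.971, 1.569, -0.052]
contact_force: [0.8, -1.3, -3.1]
grip_width: 29.5
```

Request:
send_rows:
  moves:
    - [-4.2,0,-5.7,0]
    - [-3.8,0,-6.2,0]
    - [0,0,0,0]

```text
time: 10.22
tool_pos: [543.8, 229.6, 116.0]
tcp_rot: [1.229, 1.57, 0.205]
contact_force: [2.2, -1.6, -3.3]
grip_width: 29.4
```

Request:
send_rows:
  moves:
    - [-3.2,0,-6.4,0]
    - [-2.7,0,-6.7,0]
    - [-2,0,-6.9,0]
    - [0,0,0,0]

```text
time: 10.72
tool_pos: [533.5, 246.5, 124.0]
tcp_rot: [1.027, 1.57, 0.003]
contact_force: [2.2, -2.7, -1.3]
grip_width: 29.5
```

```bash
python3 - <<'E'
from h import *
p,h=pose();print(p,h,get_obs()['contact_force'],get_obs()['moment'])
Z=np.array([np.sin(np.radians(h)),-np.cos(np.radians(h))]);print('g',(p[:2]-[523,263.3])@Z)
shot('side','s4.png');shot('scene','sc4.png')
for f in('s4','sc4'):print(proj(f,(p[0],p[1],p[2]+19)),proj(f,(p[0],p[1],p[2]-67)))
a=cv2.imread('pics/s4.png')[190:340,200:300];b=cv2.imread('pics/sc4.png')[120:270,360:460]
o=np.hstack([cv2.resize(a,(400,600),interpolation=2),cv2.resize(b,(400,600),interpolation=2)]);cv2.imwrite('pics/c7.png',o)
E
```

```text
[533.5127694  246.50703406 124.02643718] 31.341414879216618 [ 2.15149289 -2.69237816 -1.26213344] [-0.68264524 -0.7574483  -0.04339073]
g 19.810664298196134
[251.8 273.9] [254.1 305.1]
[412.8 170.2] [407.5 195. ]
```

View pics/c7.png

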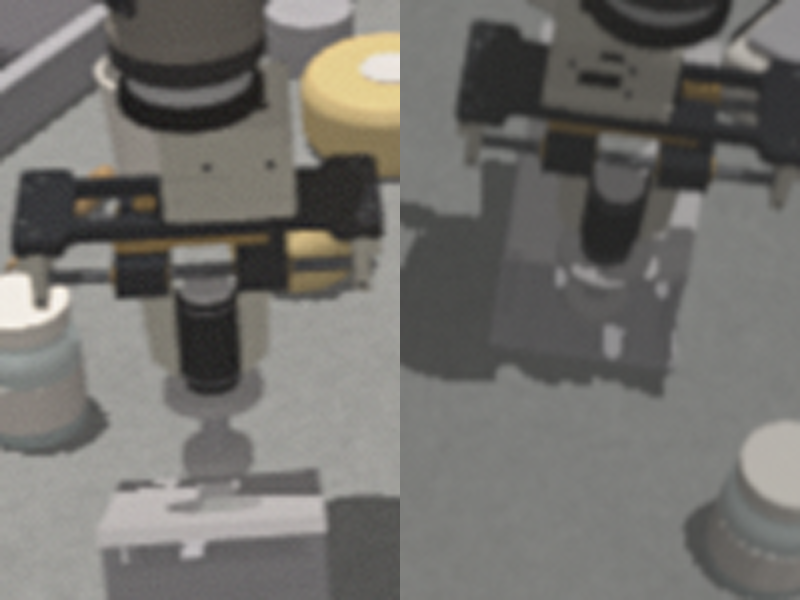

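The marker now looks upright in the hand within a few degrees: side crop cap (207,285), collar (212,392), foot (217,455), matching the predicted upright line. Next I'll measure the papers and the tray.

```bash
python3 - <<'E'
from h import *
for f,L in (('scene1',dict(large=(318,362,60),small=(370,296,50),tray=(194,349,5))),('side1',dict(large=(298,208,60),small=(273,241,50),tray=(380,216,5)))):
    im=cv2.imread('pics/'+f+'.png').astype(int)
    for n,(u,v,z) in L.items():
        c=im[v-1:v+2,u-1:u+2].reshape(-1,3).mean(0); m=(np.abs(im-c).max(2)<28).astype(np.uint8)
        k,lab,st,ce=cv2.connectedComponentsWithStats(m,connectivity=4); i=lab[v,u]
        cs=cv2.findContours((lab==i).astype(np.uint8),0,1)[0]; cs=max(cs,key=len); 
        e=cv2.fitEllipse(cs) if n!='tray' else cv2.minAreaRect(cs)
        print(f,n,c.astype(int),st[i],np.round(ce[i],1),np.round(e[0],1),np.round(e[1],1),onz(f,*e[0],z))
        if n=='tray': print([onz(f,*q,z) for q in cv2.approxPolyDP(cv2.convexHull(cs),5,True)[:,0]])
E
```

```text
scene1 large [161 168 172] [306 350  25  24 468] [318.  361.4] [318.  361.4] [23.  24.2] [ 661.2 -215.8   60. ]
scene1 small [162 168 173] [359 286  23  20 359] [369.8 295.5] [369.8 295.5] [19.1 22. ] [639.9 -28.8  50. ]
scene1 tray [168 175 179] [ 156  313   76   73 2676] [193.9 350.5] [193.8 348.1] [55.9 54.1] [ 434.9 -350.     5. ]
[array([ 376.6, -292.1,    5. ]), array([ 501.8, -306.9,    5. ]), array([ 489.2, -407.7,    5. ]), array([ 367.7, -395.6,    5. ])]
side1 large [212 220 227] [290 203  15   7  84] [297.3 206.3] [297.4 206.2] [ 6.1 14.6] [ 662.5 -219.3   60. ]
side1 small [213 221 228] [265 236  17   8 110] [273.3 239.4] [273.2 239.5] [ 7.4 16. ] [641.2 -31.5  50. ]
side1 tray [223 231 236] [362 208  38  17 355] [380.3 216.3] [380.4 216.4] [35.8 11.6] [ 442.6 -364.6    5. ]
[array([ 493.7, -335.7,    5. ]), array([ 492., -404.,    5.]), array([ 390.2, -392.6,    5. ]), array([ 396.9, -332.4,    5. ])]
```

Request:
send_rows:
  moves:
    - [0,0,12,0]
    - [-20,0,30,0]
    - [-40,0,40,0]
    - [-30,0,40,0]

```text
time: 11.32
tool_pos: [597.2, 141.0, 214.6]
tcp_rot: [-3.107, 1.57, 2.152]
contact_force: [1.7, 0.6, -3.3]
grip_width: 29.5
```

```bash
python3 - <<'E'
from h import *
p,h=pose();print(p,h);arc(p,h,(661.5,-216,180),0,8)
E
```

```text
[597.16289602 140.98697892 214.64159484] 31.323365521622115
[4.3, -4.8, 43.3, 3.9], [4.3, -5.1, 44.0, 3.9], [4.3, -5.3, 44.6, 3.9], [4.3, -5.6, 45.3, 3.9], [4.3, -5.8, 45.9, 3.9], [4.3, -6.0, 46.6, 3.9], [4.3, -6.3, 47.3, 3.9], [4.3, -6.5, 47.9, 3.9],
```

Request:
send_rows:
  moves:
    - [4.3,-4.8,43.3,3.9]
    - [4.3,-5.1,44,3.9]
    - [4.3,-5.3,44.6,3.9]
    - [4.3,-5.6,45.3,3.9]
    - [4.3,-5.8,45.9,3.9]
    - [4.3,-6,46.6,3.9]
    - [4.3,-6.3,47.3,3.9]
    - [4.3,-6.5,47.9,3.9]

```text
time: 12.32
tool_pos: [660.8, -216.5, 178.0]
tcp_rot: [-2.487, 1.568, 2.225]
contact_force: [0.6, 0.4, -2.5]
grip_width: 29.7
```

Request:
send_rows:
  moves:
    - [20,0,0,0]
    - [14,0,0,0]
    - [0,0,0,0]
    - [0,0,0,0]

```text
time: 12.82
tool_pos: [661.9, -214.3, 145.8]
tcp_rot: [1.345, 1.57, -0.223]
contact_force: [0.7, 0.3, -3.2]
grip_width: 29.6
```

```bash
python3 - <<'E'
from h import *
p,h=pose();print(p,h,get_obs()['contact_force']);rows(p,h,[(661.5,-216,142,h)])
for n,f in (('scene','sc5'),('side','s5'),('wrist','w7')):shot(n,f+'.png')
Z=np.array([np.sin(np.radians(h)),-np.cos(np.radians(h)),0])
for f in('sc5','s5','w7'):print(f,[(d,list(proj(f,p+Z+[0,0,d]))) for d in(48,19,-17,-67)])
a=cv2.imread('pics/sc5.png')[300:420,270:370];b=cv2.imread('pics/s5.png')[130:250,250:350];c=cv2.imread('pics/w7.png')[150:390,220:420]
o=np.hstack([cv2.resize(x,(266,320),interpolation=2) for x in (a,b,c)]);o=cv2.resize(o,(798,480))
a=cv2.resize(a,(400,480),interpolation=2);b=cv2.resize(b,(400,480),interpolation=2)
cv2.imwrite('pics/c8.png',np.hstack([a,b]))
E
```

```text
[ 661.88416258 -214.33942986  145.77430112] 0.17391640356388136 [ 0.73106985  0.34076332 -3.19706275]
[3.8, -0.4, 1.7, -0.0], 
sc5 [(48, [np.float64(318.6), np.float64(330.1)]), (19, [np.float64(318.6), np.float64(337.5)]), (-17, [np.float64(318.5), np.float64(346.2)]), (-67, [np.float64(318.4), np.float64(357.4)])]
s5 [(48, [np.float64(296.2), np.float64(166.0)]), (19, [np.float64(296.3), np.float64(175.2)]), (-17, [np.float64(296.5), np.float64(186.3)]), (-67, [np.float64(296.8), np.float64(201.3)])]
w7 [(48, [np.float64(316.3), np.float64(352.2)]), (19, [np.float64(316.0), np.float64(314.1)]), (-17, [np.float64(315.8), np.float64(281.0)]), (-67, [np.float64(315.6), np.float64(250.4)])]
```

View pics/c8.png

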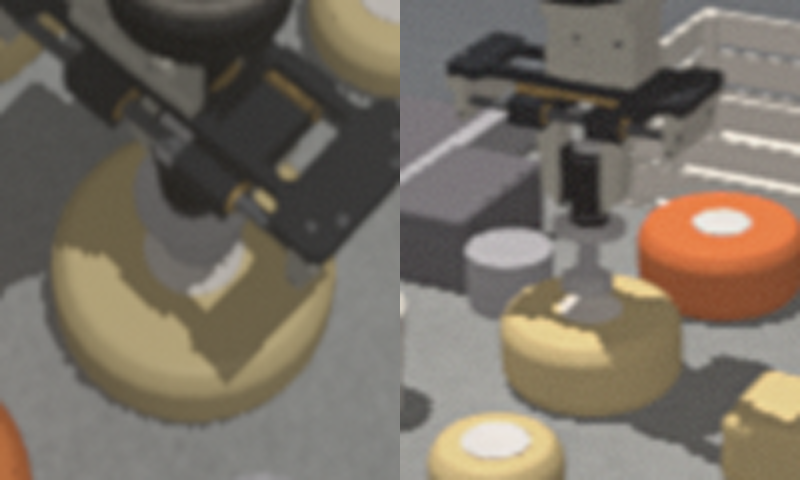

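Request:
send_rows:
  moves:
    - [8,-0.4,1.7,0]
    - [6,0,0,0]
    - [0,0,0,0]

```text
time: 13.35
tool_pos: [660.7, -216.6, 130.3]
tcp_rot: [-1.964, 1.569, 2.75]
contact_force: [1.1, 0.1, -4.1]
grip_width: 29.4
```

```bash
python3 - <<'E'
from h import *
p,h=pose();print(p,h,get_obs()['contact_force'],get_obs()['moment'])
E
```

```text
[ 660.71350824 -216.57487715  130.25811275] 0.10448864182424883 [ 1.06977046  0.07415086 -4.07029024] [ 0.01122149 -0.12155582  0.00739008]
```

Request:
send_rows:
  moves:
    - [1.5,0.5,0,0]
    - [0,0,0,0]

```text
time: 13.6
tool_pos: [661.6, -216.7, 129.7]
tcp_rot: [0.598, 1.571, -0.971]
contact_force: [-0.1, 0.1, -2.7]
grip_width: 29.2
```

Request:
send_rows:
  moves:
    - [1.5,0,0,0]
    - [0,0,0,0]

```text
time: 13.85
tool_pos: [661.7, -216.7, 129.1]
tcp_rot: [1.052, 1.57, -0.517]
contact_force: [-1.4, 0.6, 2.9]
grip_width: 29.7
```

Request:
send_rows:
  moves:
    - [1.5,0,0,0]
    - [0,0,0,0]

```text
time: 14.1
tool_pos: [661.8, -216.7, 127.7]
tcp_rot: [1.178, 1.57, -0.391]
contact_force: [-2.8, 1.8, 7.5]
grip_width: 29.6
```

Request:
send_rows:
  moves:
    - [1.5,0,0,0]
    - [0,0,0,0]

```text
time: 14.35
tool_pos: [661.8, -216.6, 126.5]
tcp_rot: [1.231, 1.569, -0.337]
contact_force: [-2.8, 2.0, 8.6]
grip_width: 29.5
```

Request:
send_rows:
  moves:
    - [2.5,0,0,0]
    - [0,0,0,0]

```text
time: 14.6
tool_pos: [661.8, -216.4, 124.1]
tcp_rot: [1.39, 1.569, -0.179]
contact_force: [-3.4, 2.6, 8.8]
grip_width: 29.6
```

Request:
send_rows:
  moves:
    - [3,0,0,0]
    - [0,0,0,0]

```text
time: 14.85
tool_pos: [661.8, -216.2, 120.8]
tcp_rot: [1.783, 1.57, 0.215]
contact_force: [-2.1, 3.1, 7.8]
grip_width: 29.3
```

Request:
send_rows:
  moves:
    - [3,0,0,0]
    - [0,0,0,0]

```text
time: 15.1
tool_pos: [661.7, -216.0, 116.9]
tcp_rot: [2.646, 1.57, 1.078]
contact_force: [-0.6, 3.1, 2.8]
grip_width: 29.1
```

Request:
send_rows:
  moves:
    - [0.8,0,0,0]
    - [0,0,0,0]

```text
time: 15.35
tool_pos: [661.8, -216.3, 116.0]
tcp_rot: [2.024, 1.57, 0.455]
contact_force: [-0.1, 3.4, 4.1]
grip_width: 29.4
```

```bash
python3 - <<'E'
from h import *
p,h=pose();o=get_obs();print(p,h,o['contact_force'],o['moment'])
for n,f in (('scene','sc6'),('side','s6'),('wrist','w8')):shot(n,f+'.png')
E
```

```text
[ 661.83671118 -216.33900097  116.03574444] 0.11724615533876158 [-0.07898794  3.40494791  4.10155189] [0.84376288 0.00817689 0.00445128]
```

Request:
send_rows:
  moves:
    - [-4,0,0,0]
    - [-4,0,0,0]
    - [-4,0,0,0]
    - [0,0,0,0]

```text
time: 16.0
tool_pos: [661.8, -217.6, 128.6]
tcp_rot: [0.651, 1.569, -0.918]
contact_force: [-0.3, 0.3, 4.5]
grip_width: 29.7
```

```bash
python3 - <<'E'
from h import *
p,h=pose();o=get_obs();print(p,h,o['contact_force'],o['moment'])
E
```

```text
[ 661.84582214 -217.63369691  128.5607843 ] 0.08934563007212097 [-0.30374816  0.31510579  4.49360767] [ 0.11913344 -0.1024682   0.0014492 ]
```

Request:
send_rows:
  moves:
    - [-1.2,0,0,0]
    - [0,0,0,0]

```text
time: 16.25
tool_pos: [661.8, -217.4, 129.0]
tcp_rot: [0.571, 1.569, -0.999]
contact_force: [0.6, -1.2, 3.7]
grip_width: 29.4
```

Request:
send_rows:
  moves:
    - [0,0,0,0]
    - [0,0,0,0]
    - [0,0,0,0]
  hand: 0.42

```text
time: 16.62
tool_pos: [661.2, -216.6, 128.4]
tcp_rot: [-1.898, 1.57, 2.816]
contact_force: [-0.4, -0.5, -0.0]
grip_width: 38.9
```

```bash
python3 - <<'E'
from h import *
p,h=pose();o=get_obs();print(p,h,o['contact_force'],o['moment'],o['grip_width'])
for n,f in (('scene','sc7'),('side','s7'),('wrist','w9')):shot(n,f+'.png')
Z=np.array([np.sin(np.radians(h)),-np.cos(np.radians(h)),0])
q=p.copy()
for f in('sc7','s7','w9'):print(f,[(d,proj(f,[q[0],q[1],60+d]).tolist()) for d in(115,86,50,0)])
# numeric: dark barrel pixels in wrist crops
for f in ('w5','w7','w8','w9'):
    im=cv2.imread('pics/'+f+'.png').astype(int)
    print(f,[(v,im[v,316].tolist()) for v in range(150,360,6)][:0], ''.join('%4d'%im[v,316].mean() for v in range(200,400,5)))
E
```

```text
[ 661.23576037 -216.57710313  128.41402209] 0.10931149054083672 [-0.41110907 -0.49797723 -0.03341371] [-0.0266637  -0.07310959  0.02513846] 38.898250487530966
sc7 [(115, [317.9, 335.2]), (86, [317.8, 342.4]), (50, [317.8, 350.8]), (0, [317.7, 361.6])]
s7 [(115, [296.7, 171.9]), (86, [296.8, 180.9]), (50, [297.0, 191.9]), (0, [297.3, 206.7])]
w9 [(115, [315.9, 348.2]), (86, [315.9, 310.8]), (50, [315.8, 278.5]), (0, [315.7, 248.6])]
w5 []  132 158 173 216 129 128 127 115  52  66  53  48  45  49  47  39  43  39  40  36  36  36  41  55  63  67  69  72  69  69  37 121 130 124 127 127  84  47  39  43
w7 []  131 132 145 145 117 135 127 117 132 123 127 126 123  49  49  44  45  44  42  39  37  38  35  54  62  64  66  71  67  67 130 122 127 123 129 126  79  50  43  40
w8 []  201 130 130 129 147 128 122 119 126 124 128 126 125  52  50  44  46  43  44  39  37  37  35  52  63  62  66  67  67  68 126 125 127 124 125 126  81  47  46  47
w9 []  132 129 129 147 116 199 133 132 132 129  70  54  54  42  45  45  42  67  47 106 133 131 130  85  65  68  70  70  68  66 127 130 125 120  83  82  82  49  43  43
```

```bash
python3 - <<'E'
from h import *
a=cv2.imread('pics/sc7.png')[310:400,270:370];b=cv2.imread('pics/s7.png')[140:250,245:350];c=cv2.imread('pics/w9.png')[140:400,200:440]
d=cv2.imread('pics/w8.png')[140:400,200:440]
r=lambda x:cv2.resize(x,(400,300),interpolation=2)
cv2.imwrite('pics/c9.png',np.vstack([np.hstack([r(a),r(b)]),np.hstack([r(c),r(d)])]))
E
```

```text
(no output)
```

View pics/c9.png

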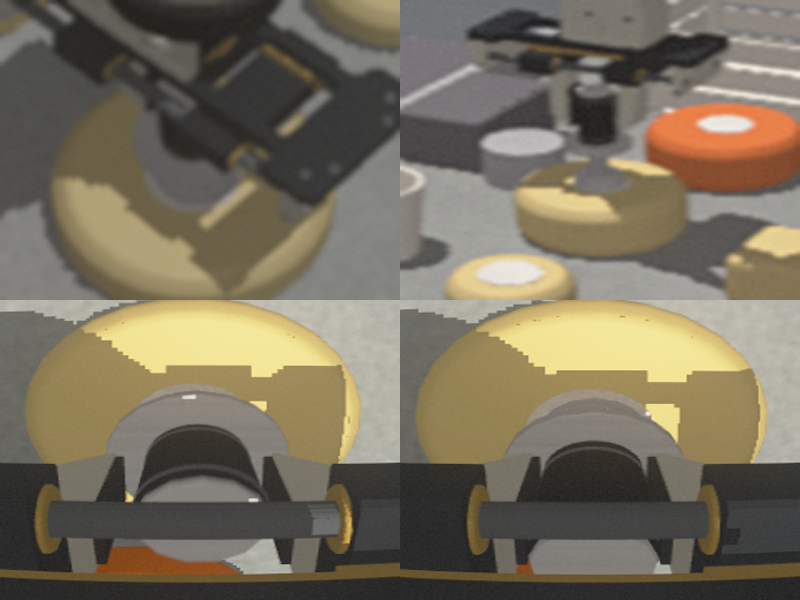

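The last allowed view shows the marker standing free and upright on the large wheel between the open fingers. I'll measure numerically how far it is off centre, with the front barrel edge at about (319,248), the collar front at about (319,217) and the cap front near v 292 in the wrist picture.

```bash
python3 - <<'E'
from h import *
x=661.3
for d in (-4,0,4,8):
    y=-217+d
    print(d,'barrel front',proj('w9',(x,y+15,114))[1],'collar front',proj('w9',(x,y+28,114))[1],'cap front',proj('w9',(x,y+14.5,175))[1],'barrelfront@110',proj('w9',(x,y+15,170))[1], 'foot front',proj('w9',(x,y+20,60))[1],'paper front',proj('w9',(x,-217+24,60))[1])
print('wheel front r70',[proj('w9',(661.5,-217+70*np.cos(t),z)).tolist() for t,z in((0,50),(0.3,50))],proj('w9',(591.5,-217,50)),proj('w9',(731.5,-217,50)))
im=cv2.imread('pics/w9.png'); 
for u in (316,300):print(u,' '.join('%d:%d,%d,%d'%(v,*im[v,u]) for v in range(205,300,3)))
print('w8',' '.join('%d:%d,%d,%d'%(v,*cv2.imread('pics/w8.png')[v,316]) for v in range(205,300,3)))
print('top',' '.join('%d:%d,%d,%d'%(v,*im[v,316]) for v in range(125,160,3)))
E
```

```text
-4 barrel front 261.8 collar front 236.5 cap front 323.7 barrelfront@110 315.6 foot front 225.1 paper front 212.6
0 barrel front 254.2 collar front 228.5 cap front 313.5 barrelfront@110 305.6 foot front 218.9 paper front 212.6
4 barrel front 246.4 collar front 220.5 cap front 302.9 barrelfront@110 295.3 foot front 212.6 paper front 212.6
8 barrel front 238.5 collar front 212.3 cap front 292.1 barrelfront@110 284.7 foot front 206.4 paper front 212.6
wheel front r70 [[316.3, 138.2], [316.3, 143.1]] [213.8 244.2] [418.4 244.5]
316 205:88,140,161 208:94,143,164 211:89,138,161 214:136,152,162 217:127,142,153 220:107,117,126 223:214,221,225 226:126,135,141 229:125,133,139 232:127,134,140 235:125,134,139 238:125,134,139 241:124,133,136 244:125,131,138 247:103,109,116 250:64,70,76 253:48,57,58 256:45,53,58 259:46,52,59 262:45,53,57 265:36,44,48 268:40,47,51 271:45,47,52 274:45,46,51 277:43,46,47 280:41,42,44 283:62,67,67 286:59,61,65 289:39,44,46 292:60,61,65 295:103,107,109 298:122,128,131
300 205:88,140,161 208:92,141,162 211:87,135,159 214:94,137,156 217:128,145,154 220:135,149,159 223:10
[... 329 characters left out ...]
,51,53 295:42,44,47 298:82,84,89
w8 205:91,139,161 208:90,141,162 211:88,140,161 214:88,138,158 217:116,142,157 220:133,149,161 223:130,146,158 226:115,124,133 229:113,122,130 232:110,120,128 235:110,120,127 238:129,140,144 241:119,127,134 244:120,127,134 247:121,129,134 250:121,129,134 253:120,124,132 256:121,128,131 259:120,127,134 262:69,77,81 265:45,53,60 268:77,80,86 271:43,47,54 274:43,51,54 277:41,49,54 280:40,48,52 283:42,46,49 286:40,47,47 289:41,43,47 292:34,41,41 295:36,40,42 298:39,43,45
top 125:170,182,184 128:170,184,185 131:176,189,192 134:173,186,189 137:145,165,173 140:110,167,193 143:119,184,211 146:119,189,215 149:129,205,226 152:137,218,236 155:146,225,240 158:156,231,243
```

```bash
python3 - <<'E'
from h import *
print(np.load('pics/w8.npz')['p'])
x=661.3
for d in (-4,0,4,8):
    y=-217+d
    print(d,'paper',proj('w8',(x,-193,60))[1],'footbot',proj('w8',(x,y+20,60))[1],'foottop',proj('w8',(x,y+20,72))[1],'collar',proj('w8',(x,y+28,101))[1],'barrel',proj('w8',(x,y+15,101))[1])
shot('wrist','w10.png');o=get_obs();print(o['grip_width'],pose(o))
im=cv2.imread('pics/w10.png');print(' '.join('%d:%d,%d,%d'%(v,*im[v,316]) for v in range(205,300,3)))
E
```

```text
[ 661.80575241 -216.41094052  116.00785274]
-4 paper 217.6 footbot 230.6 foottop 236.2 collar 236.8 barrel 262.0
0 paper 217.6 footbot 224.1 foottop 229.3 collar 228.8 barrel 254.4
4 paper 217.6 footbot 217.6 foottop 222.4 collar 220.7 barrel 246.6
8 paper 217.6 footbot 211.0 foottop 215.5 collar 212.6 barrel 238.8
38.7682590188237 (array([ 661.51121782, -216.63870005,  128.88074088]), np.float64(0.11044289822053159))
205:92,142,164 208:92,141,163 211:90,140,160 214:130,148,158 217:130,145,156 220:104,116,125 223:117,127,132 226:117,126,134 229:126,136,141 232:127,135,142 235:122,128,136 238:123,130,137 241:125,133,138 244:125,132,137 247:122,130,134 250:118,125,129 253:79,85,92 256:59,63,69 259:54,60,66 262:42,49,55 265:43,50,55 268:45,48,54 271:43,49,53 274:40,43,47 277:40,46,50 280:42,48,47 283:42,44,47 286:41,42,42 289:37,40,43 292:53,54,56 295:46,48,51 298:50,51,53
```

The foot was centred on the paper to about 1 mm during the trip, leaning roughly 5°. Standing free, it has now rocked upright. I'll regrip it upright.

Request:
send_rows:
  moves:
    - [0,0,0,0]
    - [0,0,0,0]
    - [0,0,0,0]

```text
time: 17.2
tool_pos: [661.6, -216.7, 129.0]
tcp_rot: [0.421, 1.571, -1.148]
contact_force: [0.5, -0.7, 0.3]
grip_width: 38.8
```

```bash
python3 - <<'E'
from h import *
x=661.5
for d in (-4,0,4):
    y=-217+d
    print(d,'barrel front',proj('w10',(x,y+15,114))[1],'collar front',proj('w10',(x,y+28,114))[1],'cap front',proj('w10',(x,y+14.5,175))[1])
shot('wrist','w11.png');print(pose())
im=cv2.imread('pics/w11.png').mean(2);print(' '.join('%d:%d'%(v,im[v,316]) for v in range(210,330,2)))
E
```

```text
-4 barrel front 261.7 collar front 236.4 cap front 323.5
0 barrel front 254.0 collar front 228.4 cap front 313.2
4 barrel front 246.2 collar front 220.3 cap front 302.7
(array([ 661.5703729 , -216.72394855,  129.06888486]), np.float64(0.10734388192324366))
210:130 212:144 214:146 216:146 218:128 220:115 222:132 224:128 226:121 228:129 230:137 232:132 234:133 236:129 238:129 240:131 242:131 244:130 246:128 248:126 250:127 252:114 254:78 256:62 258:66 260:60 262:49 264:49 266:47 268:48 270:41 272:44 274:45 276:47 278:47 280:45 282:41 284:45 286:45 288:43 290:40 292:39 294:49 296:54 298:52 300:52 302:52 304:51 306:65 308:79 310:93 312:110 314:112 316:61 318:63 320:66 322:63 324:68 326:68 328:69
```

Request:
send_rows:
  moves:
    - [0,0,0,0]
    - [0,0,0,0]
    - [0,0,0,0]
    - [0,0,0,0]
  hand: 0

```text
time: 17.75
tool_pos: [661.6, -216.7, 129.0]
tcp_rot: [0.727, 1.571, -0.842]
contact_force: [0.5, 0.6, 0.0]
grip_width: 29.5
```

Request:
send_rows:
  moves:
    - [-10,0,0,0]
    - [-30,0,0,0]
    - [0,0,0,0]

```text
time: 18.12
tool_pos: [662.8, -217.3, 171.9]
tcp_rot: [1.121, 1.565, -0.447]
contact_force: [0.3, -0.2, -2.8]
grip_width: 29.8
```

```bash
python3 - <<'E'
from h import *
shot('wrist','w12.png');shot('scene','sc8.png');p,h=pose();o=get_obs();print(p,h,o['contact_force'],o['grip_width'])
im=cv2.imread('pics/w12.png').mean(2);print(' '.join('%d:%d'%(v,im[v,316]) for v in range(210,380,3)))
y=p[1];x=p[0];s=p[2]-69
print('pred: collar',proj('w12',(x,y+28,s+54))[1],'barrel',proj('w12',(x,y+15,s+54))[1],'cap',proj('w12',(x,y+14.5,s+115))[1],proj('w12',(x,y-14.5,s+115))[1])
arc(p,h,(640.2,-30,p[2]),15,5)
E
```

```text
[ 661.29110896 -216.63630075  168.54872701] 0.10736380857769268 [-0.12052125  0.57002923 -3.00591989] 29.632605738495275
210:140 213:154 216:147 219:116 222:134 225:115 228:133 231:132 234:130 237:129 240:130 243:128 246:126 249:130 252:116 255:58 258:66 261:47 264:45 267:45 270:49 273:48 276:46 279:46 282:44 285:45 288:44 291:39 294:38 297:75 300:53 303:40 306:39 309:105 312:115 315:91 318:63 321:65 324:64 327:68 330:71 333:72 336:70 339:66 342:71 345:67 348:125 351:127 354:125 357:128 360:127 363:125 366:127 369:128 372:126 375:124 378:76
pred: collar 224.5 barrel 249.7 cap 306.2 373.0
[-0.0, 0.2, -38.8, -3.0], [-0.0, -0.1, -38.3, -3.0], [-0.0, -0.3, -37.7, -3.0], [-0.0, -0.6, -37.1, -3.0], [-0.0, -0.8, -36.6, -3.0],
```

Request:
send_rows:
  moves:
    - [0,0.2,-38.8,-3]
    - [0,-0.1,-38.3,-3]
    - [0,-0.3,-37.7,-3]
    - [0,-0.6,-37.1,-3]
    - [0,-0.8,-36.6,-3]
    - [18,0,0,0]
    - [18,0,0,0]
    - [0,0,0,0]

```text
time: 19.23
tool_pos: [638.5, -29.7, 130.1]
tcp_rot: [-1.971, 1.565, 3.006]
contact_force: [0.3, -0.0, -2.9]
grip_width: 29.5
```

```bash
python3 - <<'E'
from h import *
shot('wrist','w13.png');p,h=pose();o=get_obs();print(p,h,o['contact_force']);rows(p,h,[(640.3,-30,124,h)])
im=cv2.imread('pics/w13.png').astype(int);a=np.radians(h);n=-np.array([np.sin(a),-np.cos(a),0])
u=int(proj('w13',p)[0]);print(u,' '.join('%d:%d,%d,%d'%(v,*im[v,u]) for v in range(160,250,3)))
c=np.array([640.3,-29.8,50]);print('paper front',proj('w13',c+24*n),'wheel front',proj('w13',c+48*n-[0,0,8]),'foot front',proj('w13',[p[0],p[1],p[2]-69]+20*n))
E
```

```text
[639.37123939 -29.92245956 131.52960222] 15.107669280098415 [-0.60064053  0.12625533 -2.71339465]
[7.5, 0.9, 0.3, -0.0], 
318 160:173,182,184 163:165,176,177 166:102,109,111 169:83,121,136 172:95,147,166 175:112,174,198 178:116,183,208 181:121,192,216 184:93,137,156 187:94,140,158 190:92,139,158 193:97,140,160 196:94,140,159 199:91,140,159 202:91,139,156 205:91,138,156 208:92,138,157 211:142,153,162 214:137,148,156 217:135,146,155 220:111,119,120 223:131,139,143 226:113,117,121 229:134,142,144 232:130,136,140 235:125,132,135 238:128,135,140 241:129,134,137 244:128,133,139 247:128,135,139
paper front [319.3 209.5] wheel front [319.3 171.7] foot front [317.9 219.7]
```

Request:
send_rows:
  moves:
    - [7,0.9,0.2,0]
    - [3,0,0,0]
    - [1.5,0,0,0]
    - [0,0,0,0]

```text
time: 19.77
tool_pos: [641.2, -30.0, 121.6]
tcp_rot: [0.585, 1.571, -0.722]
contact_force: [0.9, 0.5, -2.2]
grip_width: 29.2
```

Request:
send_rows:
  moves:
    - [1.5,0,0,0]
    - [0,0,0,0]

```text
time: 20.02
tool_pos: [641.2, -30.0, 120.0]
tcp_rot: [-0.3, 1.571, -1.607]
contact_force: [0.1, 0.9, -2.3]
grip_width: 29.5
```

Request:
send_rows:
  moves:
    - [2,0,0,0]
    - [0,0,0,0]

```text
time: 20.27
tool_pos: [641.5, -30.0, 118.8]
tcp_rot: [1.084, 1.57, -0.223]
contact_force: [-1.8, 1.0, 1.9]
grip_width: 29.7
```

Request:
send_rows:
  moves:
    - [2,0,0,0]
    - [0,0,0,0]

```text
time: 20.52
tool_pos: [641.5, -30.0, 117.0]
tcp_rot: [1.138, 1.569, -0.169]
contact_force: [-2.7, 1.4, 7.0]
grip_width: 29.6
```

Request:
send_rows:
  moves:
    - [2,0,0,0]
    - [0,0,0,0]

```text
time: 20.78
tool_pos: [641.5, -29.9, 115.3]
tcp_rot: [1.138, 1.569, -0.169]
contact_force: [-3.4, 2.2, 9.3]
grip_width: 29.3
```

Request:
send_rows:
  moves:
    - [3,0,0,0]
    - [0,0,0,0]

```text
time: 21.02
tool_pos: [641.5, -29.9, 112.2]
tcp_rot: [1.222, 1.569, -0.085]
contact_force: [-4.0, 1.0, 7.6]
grip_width: 29.6
```

Request:
send_rows:
  moves:
    - [3,0,0,0]
    - [0,0,0,0]

```text
time: 21.28
tool_pos: [641.5, -29.9, 108.8]
tcp_rot: [1.249, 1.57, -0.058]
contact_force: [-2.2, 0.8, 5.2]
grip_width: 29.6
```

Request:
send_rows:
  moves:
    - [2.5,0,0,0]
    - [0,0,0,0]

```text
time: 21.52
tool_pos: [641.4, -29.9, 105.7]
tcp_rot: [1.367, 1.57, 0.06]
contact_force: [-0.3, 0.8, 1.9]
grip_width: 29.4
```

Request:
send_rows:
  moves:
    - [0.6,0,0,0]
    - [0,0,0,0]

```text
time: 21.78
tool_pos: [641.5, -29.9, 105.4]
tcp_rot: [1.323, 1.57, 0.016]
contact_force: [-1.2, 1.9, 5.1]
grip_width: 29.4
```

```bash
python3 - <<'E'
from h import *
shot('wrist','w14.png');p,h=pose();o=get_obs();print(p,h,o['contact_force'],o['moment'])
im=cv2.imread('pics/w14.png').mean(2);a=np.radians(h);n=-np.array([np.sin(a),-np.cos(a),0])
u=int(proj('w14',p)[0]);print(u,' '.join('%d:%d'%(v,im[v,u]) for v in range(200,320,3)))
b=p-[0,0,p[2]-50]; f=lambda r,z:proj('w14',b+r*n+[0,0,z])[1]
print('foot',f(20,0),f(20,12),'collar',f(28,p[2]-50-69+54),'barrel',f(15,p[2]-50-69+54),'cap',f(14.5,p[2]-50-69+115))
E
```

```text
[641.44420472 -29.9027629  105.41021665] 15.109228343832797 [-0.2628057  2.3120396  5.249529 ] [ 0.22760617  0.10061971 -0.06094162]
316 200:129 203:131 206:132 209:130 212:129 215:130 218:145 221:149 224:122 227:126 230:134 233:134 236:132 239:134 242:134 245:134 248:131 251:130 254:51 257:79 260:49 263:48 266:50 269:46 272:47 275:48 278:47 281:42 284:46 287:42 290:43 293:42 296:50 299:82 302:40 305:40 308:64 311:120 314:123 317:64
foot 223.4 228.6 collar 227.7 barrel 253.3 cap 312.3
```

Request:
send_rows:
  moves:
    - [-5,0,0,0]
    - [-10,0,0,0]
    - [-30,0,0,0]
    - [-25,0,0,0]
    - [0,0,0,0]

```text
time: 22.45
tool_pos: [642.0, -30.4, 176.3]
tcp_rot: [1.019, 1.568, -0.288]
contact_force: [0.1, 0.8, -2.6]
grip_width: 29.2
```

```bash
python3 - <<'E'
from h import *
p,h=pose();print(p,h,get_obs()['contact_force']);print(onz('scene1',193.8,348.1,22));arc(p,h,(441,-354,150),-20,8)
E
```

```text
[642.04343141 -30.3823851  176.25218214] 15.103312081408584 [ 0.12763727  0.78764338 -2.56673589]
[ 443.3 -352.9   22. ]
[3.3, -26.3, 43.8, 4.4], [3.3, -26.1, 43.0, 4.4], [3.3, -25.9, 42.3, 4.4], [3.3, -25.7, 41.5, 4.4], [3.3, -25.6, 40.7, 4.4], [3.3, -25.4, 40.0, 4.4], [3.3, -25.2, 39.2, 4.4], [3.3, -25.0, 38.5, 4.4],
```

Request:
send_rows:
  moves:
    - [3.3,-26.3,43.8,4.4]
    - [3.3,-26.1,43,4.4]
    - [3.3,-25.9,42.3,4.4]
    - [3.3,-25.7,41.5,4.4]
    - [3.3,-25.6,40.7,4.4]
    - [3.3,-25.4,40,4.4]
    - [3.3,-25.2,39.2,4.4]
    - [3.3,-25,38.5,4.4]

```text
time: 23.45
tool_pos: [438.0, -354.1, 146.5]
tcp_rot: [-1.909, 1.568, 2.45]
contact_force: [-0.4, -1.5, -2.5]
grip_width: 29.4
```

Request:
send_rows:
  moves:
    - [20,0,0,0]
    - [10,0,0,0]
    - [0,0,0,0]

```text
time: 23.82
tool_pos: [439.5, -352.5, 116.9]
tcp_rot: [-2.007, 1.567, 2.356]
contact_force: [-0.2, -0.4, -3.7]
grip_width: 29.7
```

```bash
python3 - <<'E'
from h import *
shot('wrist','w15.png');shot('side','s9.png');p,h=pose();print(p,h,get_obs()['contact_force'])
im=cv2.imread('pics/w15.png').astype(int)
m=(im.min(2)>150).astype(np.uint8);k,lab,st,ce=cv2.connectedComponentsWithStats(m)
for i in np.argsort(-st[1:,4])[:4]+1:print(st[i],ce[i])
w=np.radians(-6.7);X=np.array([np.cos(w),np.sin(w),0]);Y=np.array([-np.sin(w),np.cos(w),0]);c=np.array([441,-354,0])
for sx in(-1,1):
  for sy in(-1,1):
    print(sx,sy,'rim in',proj('w15',c+57.5*sx*X+47.5*sy*Y+[0,0,22]),'floor',proj('w15',c+57.5*sx*X+47.5*sy*Y+[0,0,5]))
u=316;print(' '.join('%d:%d'%(v,im[v,u].mean()) for v in range(100,260,4)))
print(' '.join('%d:%d'%(v,im[v,260].mean()) for v in range(100,260,4)))
print('row200',' '.join('%d:%d'%(v,im[200,v].mean()) for v in range(120,540,8)))
E
```

```text
[ 440.41628914 -353.12778537  118.46019161] -20.02650610813993 [ 0.19914115  0.53114336 -3.16527565]
[    0     0   640   307 95396] [299.10848463 109.56720408]
[  92  189   72  100 4407] [126.4835489  239.50533243]
[ 565  189   46   64 2286] [587.57655293 221.03105862]
[   0  233   53   63 1729] [ 17.13823019 264.15268942]
-1 -1 rim in [260.2 312.8] floor [263.1 303.1]
-1 1 rim in [223.7 193.6] floor [229.1 189.9]
1 -1 rim in [407.7 280.6] floor [402.8 272.4]
1 1 rim in [384.7 155.1] floor [380.5 153.7]
100:174 104:174 108:173 112:170 116:175 120:172 124:174 128:177 132:175 136:178 140:173 144:177 148:170 152:179 156:180 160:165 164:236 168:228 172:240 176:240 180:240 184:240 188:240 192:239 196:239 200:238 204:240 208:159 212:159 216:158 220:126 224:129 228:205 232:136 236:131 240:131 244:131 248:128 252:119 256:68
100:167 104:161 108:167 112:172 116:168 120:171 124:167 128:169 132:169 136:168 140:172 144:177 148:172 152:173 156:170 160:179 164:173 168:176 172:174 176:148 180:238 184:220 188:238 192:238 196:238 200:238 204:153 208:153 212:153 216:154 220:151 224:151 228:149 232:148 236:149 240:149 244:151 248:148 252:145 256:146
row200 120:159 128:170 136:169 144:169 152:166 160:100 168:101 176:103 184:108 192:105 200:106 208:106 216:107 224:151 232:138 240:152 248:153 256:170 264:238 272:238 280:238 288:238 296:239 304:239 312:239 320:239 328:239 336:240 344:240 352:239 360:239 368:240 376:239 384:239 392:142 400:238 408:172 416:171 424:173 432:166 440:171 448:168 456:165 464:161 472:103 480:104 488:82 496:81 504:81 512:107 520:111 528:130 536:130
```

The tray edges in the wrist picture match the estimate to about 2 mm (rim line predicted at v 171 and u 393, seen at 168 and 392). Lowering the marker now.

Request:
send_rows:
  moves:
    - [20,0,0,0]
    - [15,0,0,0]
    - [5,0,0,0]
    - [0,0,0,0]
    - [0,0,0,0]

```text
time: 24.55
tool_pos: [440.3, -353.8, 79.2]
tcp_rot: [1.062, 1.57, -0.859]
contact_force: [0.6, -0.5, -3.3]
grip_width: 29.3
```

Request:
send_rows:
  moves:
    - [2,0,0,0]
    - [0,0,0,0]

```text
time: 24.8
tool_pos: [439.9, -353.5, 76.6]
tcp_rot: [0.862, 1.571, -1.059]
contact_force: [-0.5, 0.7, -3.1]
grip_width: 29.5
```

Request:
send_rows:
  moves:
    - [1.5,0,0,0]
    - [0,0,0,0]

```text
time: 25.05
tool_pos: [439.9, -353.5, 74.9]
tcp_rot: [-1.712, 1.571, 2.649]
contact_force: [-1.0, 0.9, -2.1]
grip_width: 29.4
```

Request:
send_rows:
  moves:
    - [1,0,0,0]
    - [0,0,0,0]

```text
time: 25.3
tool_pos: [440.0, -353.5, 74.0]
tcp_rot: [0.953, 1.571, -0.969]
contact_force: [0.1, 0.6, -2.4]
grip_width: 29.6
```

Request:
send_rows:
  moves:
    - [0.7,0,0,0]
    - [0,0,0,0]

```text
time: 25.55
tool_pos: [440.1, -353.6, 73.8]
tcp_rot: [1.054, 1.57, -0.868]
contact_force: [-0.7, 0.8, 2.3]
grip_width: 29.4
```

Request:
send_rows:
  moves:
    - [-0.4,0,0,0]
    - [0,0,0,0]

```text
time: 25.8
tool_pos: [440.0, -353.6, 73.9]
tcp_rot: [1.058, 1.57, -0.864]
contact_force: [0.3, 0.9, 2.1]
grip_width: 29.6
```

Request:
send_rows:
  moves:
    - [0,0,0,0]
    - [0,0,0,0]
    - [0,0,0,0]
    - [0,0,0,0]
    - [0,0,0,0]
    - [0,0,0,0]
    - [0,0,0,0]
  hand: 0.75

```text
time: 26.68
tool_pos: [439.9, -353.5, 73.7]
tcp_rot: [0.679, 1.571, -1.243]
contact_force: [-0.3, 0.5, -0.1]
grip_width: 68.7
```

```bash
python3 - <<'E'
from h import *
shot('wrist','w16.png');p,h=pose();o=get_obs();print(p,h,o['contact_force'],o['grip_width'])
im=cv2.imread('pics/w16.png').mean(2);a=np.radians(h);n=-np.array([np.sin(a),-np.cos(a),0])
b=p-[0,0,p[2]-5]; f=lambda r,z:proj('w16',b+r*n+[0,0,z])[1]
print(' '.join('%d:%d'%(v,im[v,316]) for v in range(200,320,3)))
print('collar',f(28,54),'barrel',f(15,54),'cap',f(14.5,115))
E
```

```text
[ 439.93732284 -353.49794444   73.70632922] -20.0933680038663 [-0.53829619  0.5102296   0.08047749] 69.02866461537782
200:235 203:235 206:235 209:234 212:235 215:151 218:128 221:122 224:124 227:195 230:213 233:211 236:210 239:212 242:129 245:125 248:124 251:121 254:65 257:78 260:57 263:58 266:52 269:52 272:54 275:50 278:48 281:48 284:46 287:46 290:46 293:46 296:74 299:42 302:37 305:50 308:108 311:116 314:112 317:60
collar 227.6 barrel 253.3 cap 312.3
```

Standing upright (barrel edge predicted 253, seen 253; cap predicted 312, seen 307). Retreating straight up.

Request:
send_rows:
  moves:
    - [-10,0,0,0]
    - [-25,0,0,0]
    - [-40,0,0,0]
    - [-40,0,0,0]
    - [-40,0,0,0]
    - [0,0,60,0]
    - [0,0,0,0]
    - [0,0,0,0]

```text
time: 27.72
tool_pos: [419.1, -409.6, 228.8]
tcp_rot: [-2.635, 1.57, 1.726]
contact_force: [0.1, 0.3, 0.4]
grip_width: 68.7
```

```bash
python3 - <<'E'
from h import *
for n,f in (('scene','sc9'),('side','s10'),('wrist','w17')):shot(n,f+'.png')
p,h=pose();print(p,h,get_obs()['contact_force'])
a=cv2.imread('pics/scene1.png').astype(int);b=cv2.imread('pics/sc9.png').astype(int)
s1=cv2.imread('pics/side1.png').astype(int);s2=cv2.imread('pics/s10.png').astype(int)
def white(im,u,v,r=14):
    w=im[v-r:v+r+1,u-r:u+r+1]; m=w[:,:,0]>.78*w[:,:,2]; m&=w.mean(2)>.85*np.percentile(w.mean(2)[m],80); ys,xs=np.nonzero(m); return round(xs.mean()+u-r,1),round(ys.mean()+v-r,1),m.sum()
for n,u,v in(('large',318,361),('small',370,295)):print(n,white(a,u,v),white(b,u,v))
for n,u,v in(('largeS',297,207),('smallS',273,240)):print(n,white(s1,u,v,9),white(s2,u,v,9))
for n,u,v in(('jar',456,247),('block',270,292),('mini',321,222)):
    c=a[v-26:v+27,u-26:u+27].astype(np.float32).mean(2);d=b[v-26:v+27,u-26:u+27].astype(np.float32).mean(2)
    print(n,np.abs(c-d).mean(),cv2.phaseCorrelate(c,d))
# marker: dark barrel in scene/side
for f,im in (('sc9',b),('s10',s2)):
    pr=[proj(f,(440,-353.6,5+z)).tolist() for z in(0,50,82,115)];print(f,pr)
    u,v=map(int,pr[2]);w=im[v-25:v+25,u-20:u+20].max(2);ys,xs=np.nonzero(w<62);print('barrel centroid',xs.mean()+u-20,ys.mean()+v-25,len(xs), np.std(xs),np.std(ys))
E
```

```text
[ 419.64915017 -408.90589173  228.73455979] -20.036601604309595 [0.62093842 0.29373721 0.1729485 ]
large (np.float64(318.0), np.float64(361.4), np.int64(483)) (np.float64(318.0), np.float64(361.4), np.int64(483))
small (np.float64(369.9), np.float64(295.4), np.int64(373)) (np.float64(369.9), np.float64(295.5), np.int64(375))
largeS (np.float64(297.3), np.float64(206.2), np.int64(91)) (np.float64(297.3), np.float64(206.2), np.int64(91))
smallS (np.float64(273.4), np.float64(239.5), np.int64(122)) (np.float64(273.4), np.float64(239.4), np.int64(124))
jar 7.622167 ((0.006926907233292923, -0.0785396500690716), 1.0182690913948667)
block 7.501009 ((0.007650259726894149, 0.004092173010164402), 1.0004802787745442)
mini 7.3450813 ((-0.04366557279523775, -0.005327080259299066), 1.0168742082900635)
sc9 [[194.0, 350.8], [189.3, 340.3], [186.1, 333.1], [182.6, 325.3]]
barrel centroid 188.53012048192772 337.3975903614458 166 3.9949888773390123 3.596985883577261
s10 [[380.0, 218.1], [381.1, 203.9], [381.8, 194.7], [382.5, 184.9]]
barrel centroid 381.3252032520325 195.9430894308943 123 2.2899424317660113 4.465405985799989
```

```bash
python3 -c "
from plant import close_job,get_obs
print(get_obs()['time'],close_job())"
```

```text
the job is handed in; nothing more can be done
27.875 None
```

The job is done and handed in at 27.9 s of the 58 s allowed; no verdict was reported.

**What I did**
- I slid the marker up its slot and lifted it out of the rack. The tool cannot tilt, so I turned the marker upright in the pads by pressing its foot against the rack's low edge.
- I tripped it on the large wheel, let it stand free there and regripped it square. I then tripped it on the small wheel and stood it in the tray, and the gripper is clear of everything.

**Checks that agreed**
- **Trips:** both times the force rose to a peak and then collapsed, and the barrel was lowered about 13 mm after contact. By then the marker was within about 0.2 mm of its hard stop on the small wheel, and probably close to it on the large one.
- **Wheels and other items:** in the scene view, the two papers, the jar, the block and the little cheese are within 0.1 pixel of where they started.
- **Marker in the tray:** the side view shows the barrel where an upright marker would be, within about 1 pixel. The scene view was about 5 pixels off; I put this down to the cap hiding part of the barrel.

**Checks that disagreed or were weak**
- On the large wheel the marker leaned about 5° while tripping, though its foot was centred to about 1 mm. On the small wheel it was upright.
- The peak push I measured was about 12 N, against the roughly 17 N stated.
- I had used up the picture views before the end, so the small wheel and tray were checked only by measurement in the images, not by eye.

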